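# Index the carver's turntable two stations on

## Robot

A 7-joint arm with a two-finger parallel gripper is mounted at the origin on the work surface. World frame = base frame: x ahead of the robot, y to its left, z up, the work surface at z = 0. Lengths are in mm, angles in rad, forces in N, time in s.
With the tool pointing down it reaches from about 400 to 900 mm from the base axis. Payload 5.6 kg.
Tool frame: the origin (TCP) lies midway between the tips of the shut fingers; the grasp point (between the pads) lies 19 mm behind it; z points along the fingers, y is the line along which they close (so a half turn about z gives the same grasp; the last joint's range is limited). The gripper opens to 92 mm and grips with 3 to 60 N. Pads are 20 mm wide; open, the fingers measure 128 mm over their backs; the gripper's body (75 mm by 189 mm) begins 69 mm behind the grasp point.
Start: joints at [1.175, 0.468, -0.012, 1.603, 0.006, 1.071, -0.056], TCP at [224.552, -609.988, 214.592] pointing down, gripper open.
Joint ranges: [-2.53, 2.53], [-0.31, 2.02], [-1.57, 1.55], [0.28, 2.44], [-1.29, 4.43], [0.15, 1.84], [-2.92, 2.92]. Speed limits (rad/s): [2.57, 2.57, 3.14, 3.14, 3.14, 3.14, 3.14].

## Interface

Orientations are given as a rotation vector (axis times angle).
In Python, from cell import robot, grip, kin, viewer gives the robot as it stands. Calls block until the motion is done:
- robot.movep(position, orientation): joint-space move of the TCP to a pose.
- robot.servo_line(position, feed=150, rotation=None): straight line of the TCP; rotation=None keeps the orientation; feed is the mean speed in mm/s.
- robot.goto_joints(angles): joint-space move.
- grip(opening, newtons=None): opening from 0.0 (shut) to 1.0 (fully open); newtons is the grip in N (None keeps the last); returns when the fingers have stopped.
- robot.hold(seconds).
- kin.ik(position, orientation): joint angles nearest the present ones, or None.
- robot.observe(): the state.
- viewer.read_camera(name): name is "side" or "top" or "wrist"; returns the picture (420x560x3 uint8, red, green, blue); there is no depth.
- viewer.camera_info(name): a dict with "camera_matrix" (3x3 intrinsics, pixels), "R" (3x3) and "t" (3): a world point X has camera coordinates R X + t. Camera axes: x right, y down, z forward; pixel columns grow to the right and rows downward; lengths in mm; the calibration is good to about 2 mm. A picture is of the moment at which its call begins: read the wrist's pose just before it. camera_info takes no time and is no camera call; for the wrist camera it gives the pose at the moment of the call.
A pose or a line that the arm cannot do raises robot.IKError and nothing moves.
- robot.job_done(): hands the job in; it is judged then, once.
Trained networks look in the newest picture that a camera, given by its name, has taken for a name from the list of things; names that differ only in an ending like _2 or _b are one class to them, and where a whole thing is asked for, a point or a joint stands for the part that bears it (a point fixed in the world has none). Each returns a list of dicts, best first, with "confidence" (0 to 1); they miss things now and then, are a little off and sometimes report something else, mostly with a low value. They report only what shows in the picture. A call takes as long as a camera call.
- viewer.silhouettes(name, camera): "mask" (420x560 bool, what is visible of it).
- viewer.pinpoint(name, camera): "at" ([x, y, z] in mm, in the coordinates of the camera as it stood for that picture, good to about 4 mm: a listed point, or the origin of a listed thing).
The state is a dict: "t": time; "joints": joint angles; "joint_velocities": joint speeds; "joint_torque": joint torques, N m; "tcp_pos": TCP position; "tcp_rot": TCP orientation; "contact_force": force on the tool from outside, world axes, zero at the start; "wrist_torque": the same for the moment, N m; "grip_width": opening from 0.0 (shut) to 1.0 (fully open); "grip_force": force on a finger pad.
Only numpy, scipy, OpenCV 4.12 (cv2) and the standard library are available. Lean on these libraries where they do the work, as an engineer would, in place of code of your own. Each camera call takes 0.05 s, during which the arm holds its last target. There are 200 camera calls.

## Task

The round carving has to be worked from the next side. Throw the pawl lever of the indexing stand over to the side towards the robot, so that the turntable can turn anticlockwise (seen from above), then turn the turntable by its ball knob two stations (60 degrees) anticlockwise, so that it rests in the detent there. Let go of everything, and leave the tools and other things lying about where they are.

Things in the scene. Friction and masses are not known exactly. Their poses are not given: they have to be found in the camera images.
- stand: indexing stand fixed to the bench: wooden board 310 (x) x 440 (y) x 25 mm, origin under its centre, on the turntable's vertical axis; x points away from the robot, give or take its yaw. It carries a turntable (diameter 242, top 63 mm above the bench) with a half-carved panel (diameter 190, top at 95 mm), the lever's bracket at y = +153 (top 111) and the detent's plunger at y = -168 mm.
- bridge (a point): middle of the underside of the wooden hand-rest bridge, 217 mm up: a plank 50 (x) x 440 (y) x 18 mm along the stand's y at x = -118 to -68 mm, on two 22 mm square posts at x = -82, y = +/-195 mm. The ball knob turns under its near edge, so a vertical hand cannot take it: lean the hand about 30 to 40 degrees back towards the robot, its wide side kept parallel to the bridge throughout.
- turntable (a joint): angle of the turntable, rad, 0 at the start, growing anticlockwise seen from above. Stations every 30 degrees (0.524 rad), each with a spring detent that pulls it home from within about 4 degrees and takes some 10 N at the knob to leave; in between it stays where it is left. Pins and the pawl lever form a ratchet: it turns one way only, with some 5 degrees of play. The wanted second station is 1.047.
- knob_center (a point): centre of the wooden ball knob, diameter 40 mm, on a 14 mm stem near the rim of the turntable; it circles the turntable's axis at 132 mm radius, 112 mm above the bench. At the start it stands at the stand's x = -114, y = +66 mm; two stations on, at x = -114, y = -66 mm.
- pawl_lever (a joint): lean of the pawl lever, rad: +0.61 leaning away from the robot (stand +x; the turntable can only turn clockwise), -0.61 towards the robot (stand -x; only anticlockwise). It starts at +0.61. It is weighted: pushed past upright (0) it falls to its other stop by itself; it nods a little as each pin passes.
- lever_ball (a point): centre of the steel ball, diameter 32 mm, at the top of the pawl lever: a 10 mm rod standing up from a pivot at the stand's x = 0, y = +116 mm, 103 mm above the bench; the ball is 85 mm from the pivot and swings in the stand's x-z plane.
- gouge: bystander: gouge, 165 mm long, lying on the bridge along it, wooden handle 20 mm thick. Origin under its middle.
- mallet: bystander: round carver's mallet, 236 mm long, head diameter 84 mm, lying on the bench beside the stand on its -y side. Origin on its underside, in the head.
- whetstone: bystander: grey stone 150 x 60 x 30 mm beside the stand on its +y side. Origin under its centre.
- tin: bystander: open tin, diameter 64, 80 mm tall, standing on the stand's board at its far +y corner. Origin under its centre.
- brush: bystander: hand brush lying on the bench to the left.
- skew_chisel: bystander: chisel 180 mm long lying on the bench to the right.
- offcut: bystander: wood offcut 100 x 70 x 45 mm at the far left.
- oil_jar: bystander: glass jar, diameter 70, 100 mm tall, on the left.

How it is judged:
By the outcome, as a careful person would: the job done as asked, in the order asked, and still so for the second after the job is handed in, with the robot touching nothing.
It also fails if it takes over 54 s, if anything falls off the work surface, if the arm or the gripper's body presses on something with over 40 N, if the wrist force passes 120 N, or if a joint passes its speed limit or range.

## Working session

There is one attempt and no reset: what is moved stays moved. The work goes in short steps, each a Python script; the robot and the scene stay as the last script left them, time stands still between calls to the robot, and variables do not carry over. Pictures are saved under pics/ and viewed, at most 10 in all, crops included, and the job is handed in when it is done.

```bash
ls; mkdir -p pics; cat > h.py <<'E'
import numpy as np, cv2
from scipy.spatial.transform import Rotation as Ro
from cell import robot, grip, kin, viewer
def see(name,cam):
    i=viewer.camera_info(cam); R=np.array(i["R"]); t=np.array(i["t"])
    return [(round(d["confidence"],2),np.round(R.T@(np.array(d["at"])-t),1)) for d in viewer.pinpoint(name,cam)[:2]]
def pic(cam,f):
    im=viewer.read_camera(cam); cv2.imwrite("pics/"+f,im[:,:,::-1]); return im
E
python3 - <<'E'
from h import *
a=pic("side","s0.png"); b=pic("top","t0.png")
cv2.imwrite("pics/both.png",np.hstack([cv2.resize(a,(400,300)),cv2.resize(b,(400,300))])[:,:,::-1])
for n in ["stand","bridge","knob_center","lever_ball","gouge","mallet","tin","oil_jar"]:
    for c in ["side","top"]: print(n,c,see(n,c))
print(robot.observe()["t"])
E
```

```text
pics
stand side [(0.57, array([609.8, -89.3,  -3.1]))]
stand top [(0.83, array([611.7, -86.7,   3.8]))]
bridge side [(0.88, array([512. , -87.5, 216.1]))]
bridge top [(0.64, array([514.5, -81.3, 213.2]))]
knob_center side [(0.61, array([495.9, -21. , 110.1]))]
knob_center top [(0.63, array([496.5, -17.3, 112.4]))]
lever_ball side [(0.63, array([662.5,  24.8, 171.3]))]
lever_ball top [(0.67, array([661.6,  23.4, 170.5]))]
gouge side [(0.63, array([ 521. , -101.2,  230.2])), (0.24, array([661.2,  25. , 170.2]))]
gouge top [(0.73, array([ 520.8, -103.1,  235.3]))]
mallet side [(0.65, array([ 613.7, -390.1,   -3.4]))]
mallet top [(0.85, array([ 610.8, -393.6,   -4.4]))]
tin side [(0.62, array([732.3,  86.6,  25.8]))]
tin top [(0.57, array([729.3,  82.7,  20.6]))]
oil_jar side [(0.68, array([494.3, 501.9,  -5.4]))]
oil_jar top [(0.62, array([486. , 503.2,  -7.5]))]
0.9
```

View pics/both.png

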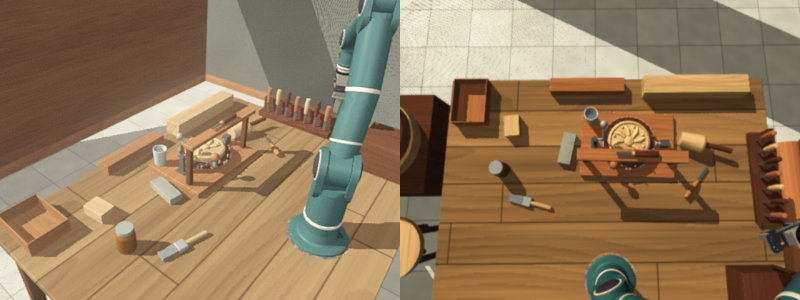

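```bash
cat >> h.py <<'E'
L=np.array([[0,0],[0,0],[-93,0],[-93,0],[-114,66],[-114,66],[48.7,116],[48.7,116]],float)
W=np.array([[609.8,-89.3],[611.7,-86.7],[512,-87.5],[514.5,-81.3],[495.9,-21],[496.5,-17.3],[662.5,24.8],[661.6,23.4]])
l=(L-L.mean(0))@[1,1j]; w=(W-W.mean(0))@[1,1j]
yaw=np.angle(np.vdot(l,w)); Z=Ro.from_euler("z",yaw)
O=np.r_[W.mean(0),0]-Z.apply(np.r_[L.mean(0),0])
def P(x,y,z): return O+Z.apply([x,y,z])
def ori(lean,s=1):   # tool z leaning, tool y = s*stand y
    a=np.deg2rad(lean); z=np.array([np.sin(a),0,-np.cos(a)]); y=np.array([0,s,0.])
    return (Z*Ro.from_matrix(np.c_[np.cross(y,z),y,z])).as_rotvec()
def G(x,y,z,lean,ahead=14,back=0):  # TCP for the knob centre at x,y,z
    a=np.deg2rad(lean); return P(*(np.array([x,y,z])+(ahead-back)*np.array([np.sin(a),0,-np.cos(a)])))
E
python3 - <<'E'
from h import *
print(O,np.rad2deg(yaw))
o=robot.observe(); print(Ro.from_rotvec(o["tcp_rot"]).as_matrix().round(2))
f=lambda p,r:(lambda q: None if q is None else np.round(q,2))(kin.ik(p,r))
for s in (1,-1):
    print(s,f(P(95,116,330),ori(0,s)),f(P(10,116,165),ori(0,s)))
    for l in (32,36,40):
        for y,x in((66,-114),(0,-132),(-66,-114)): print(l,f(G(x,y,112,l),ori(l,s)),f(G(x,y,112,l,14,100),ori(l,s)))
E
```

```text
[608.23771289 -88.9476246    0.        ] -2.3510150385729527
[[ 0.94  0.35  0.  ]
 [ 0.35 -0.94 -0.  ]
 [-0.    0.   -1.  ]]
1 [ 0.38  0.62 -0.78  1.26  0.43  1.43  1.17] [ 0.45  0.61 -0.77  1.68  0.48  1.05  1.06]
32 None None
32 None None
32 [ 1.4   0.77 -1.31  2.35  1.75  0.55  0.34] None
36 None None
36 None None
36 None None
40 None None
40 None None
40 None None
-1 [ 0.17  0.53 -0.4   1.28  0.2   1.37 -1.83] [ 0.18  0.51 -0.37  1.7   0.22  0.98 -1.88]
32 None None
32 None None
32 [ 1.4   0.77 -1.31  2.35  1.75  0.55 -2.8 ] [ 0.86  0.03 -0.49  2.42 -0.78  0.23 -0.52]
36 None None
36 None None
36 None None
40 None None
40 None None
40 None None
```

View pics/s2c.png

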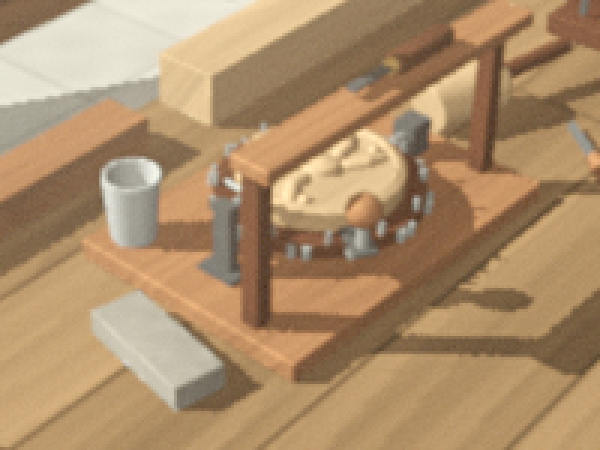

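```bash
python3 - <<'E'
from h import *
o=robot.observe(); print(np.round(o["joints"],3),np.round(o["tcp_pos"],1),o["t"])
pic("top","t2.png"); pic("wrist","w2.png")
print(see("lever_ball","top"),see("lever_ball","wrist"))
E
```

```text
[ 0.244  0.42  -0.471  1.458  0.192  1.312 -1.853] [642.2  25.5 328.3] 9.8833
[(0.61, array([340.3, 367.2,   1.2])), (0.41, array([563.9,  28.2, 170.4]))] [(0.55, array([498.2, -21.4, 113. ])), (0.29, array([592.9, 198.4,  -2.1]))]
```

```bash
cat > fk.py <<'E'
from h import *
from scipy.optimize import least_squares
def fk(q,k):
    R=Ro.identity(); p=np.zeros(3)
    for i in range(7):
        p=p+R.apply(k[3*i:3*i+3]); R=R*Ro.from_euler("zyzyzyz"[i],q[i])
    return p+R.apply(k[21:24]),R*Ro.from_rotvec(k[24:27])
def fit():
    rng=np.random.default_rng(0); D=[]
    while len(D)<40:
        p=np.array([rng.uniform(400,750),rng.uniform(-400,400),rng.uniform(150,400)])
        r=(Ro.from_euler("z",rng.uniform(-1,1))*Ro.from_euler("y",np.pi-rng.uniform(-.6,.3))).as_rotvec()
        q=kin.ik(p,r)
        if q is not None: D.append((np.array(q),p,r))
    def e(k):
        o=[1e-4*k]
        for q,p,r in D:
            a,b=fk(q,k); o+=[a-p,300*(b.inv()*Ro.from_rotvec(r)).as_rotvec()]
        return np.concatenate(o)
    k=np.zeros(27); k[[2,8,14,23]]=300,300,300,200
    s=least_squares(e,k); print("fit rms",np.sqrt(np.mean(s.fun**2)),np.round(s.x,2)); return s.x
E
python3 - <<'E'
from fk import *
k=fit(); np.save("k.npy",k)
lo=np.array([-2.53,-.31,-1.57,.28,-1.29,.15,-2.92]);hi=np.array([2.53,2.02,1.55,2.44,4.43,1.84,2.92])
rng=np.random.default_rng(1)
for lean in (34,38):
  for s in (1,-1):
    T=[(G(x,y,112,lean,14,b),Ro.from_rotvec(ori(lean,s))) for x,y,b in((-114,66,80),(-114,66,0),(-132,0,0),(-114,-66,0),(-114,-66,80))]
    best=None
    for n in range(12):
        def e(v):
            Q=v.reshape(5,7); o=[]
            for q,(p,r) in zip(Q,T):
                a,b=fk(q,k); o+=[a-p,300*(b.inv()*r).as_rotvec(),30*np.maximum(0,np.maximum(lo+.12-q,q-hi+.12))]
            return np.concatenate(o+[.3*np.diff(Q,axis=0).ravel()])
        q0=np.array([rng.uniform(-1,1),.5,rng.uniform(-1,1),2.2,rng.uniform(2,4),.5,rng.uniform(-2,2)])
        z=least_squares(e,np.clip(np.tile(q0,5),np.tile(lo,5)+.01,np.tile(hi,5)-.01),bounds=(np.tile(lo,5),np.tile(hi,5)),max_nfev=60)
        if best is None or z.cost<best.cost: best=z
    print(lean,s,best.cost); print(best.x.reshape(5,7).round(2))
    np.save(f"q{lean}_{s}.npy",best.x)
E
```

```text
fit rms 165.08048879968183 [ 1.12584e+03  1.78600e+01 -3.39980e+02 -6.88600e+02 -1.66510e+02
  7.62040e+02  4.79010e+02  6.77000e+01  4.01778e+03 -5.14980e+02
 -5.70140e+02 -3.55794e+03  5.40440e+02  4.95720e+02  3.75260e+02
 -2.68630e+02 -1.22281e+03 -1.38450e+02  2.86950e+02  1.30915e+03
  5.38870e+02  9.42000e+00  1.64700e+01 -3.69950e+02  6.00000e-02
 -6.00000e-02 -1.66000e+00]
34 1 0.005435939817908744
[[-0.33  1.38  0.11  1.57  2.8   0.38 -1.44]
 [-0.34  1.36  0.14  1.48  2.74  0.27 -1.4 ]
 [-0.24  1.45  0.12  1.45  2.91  0.33 -1.48]
 [-0.14  1.43  0.09  1.45  2.99  0.32 -1.46]
 [-0.14  1.45  0.09  1.53  3.02  0.43 -1.5 ]]
34 -1 0.005831767379575731
[[-0.29  1.35 -0.08  1.54  2.74  0.37  1.86]
 [-0.32  1.34 -0.04  1.45  2.66  0.27  1.91]
 [-0.22  1.42 -0.08  1.43  2.83  0.32  1.85]
 [-0.11  1.38 -0.11  1.44  2.9   0.28  1.88]
 [-0.09  1.41 -0.13  1.53  2.95  0.39  1.85]]
38 1 0.005240570363612426
[[-0.37  1.31  0.19  1.59  2.89  0.38 -1.58]
 [-0.37  1.29  0.21  1.5   2.85  0.27 -1.54]
 [-0.27  1.39  0.18  1.46  3.    0.34 -1.61]
 [-0.16  1.38  0.14  1.45  3.08  0.34 -1.59]
 [-0.17  1.41  0.15  1.53  3.1   0.45 -1.62]]
38 -1 0.005657187141299337
[[-0.33  1.29  0.    1.56  2.85  0.38  1.7 ]
 [-0.36  1.27  0.03  1.47  2.78  0.27  1.75]
 [-0.25  1.36 -0.01  1.44  2.94  0.32  1.69]
 [-0.14  1.33 -0.05  1.45  3.02  0.3   1.72]
 [-0.13  1.36 -0.05  1.53  3.06  0.41  1.69]]
```

```bash
cat > fk.py <<'E'
from h import *
from scipy.optimize import least_squares
import itertools
lo=np.array([-2.53,-.31,-1.57,.28,-1.29,.15,-2.92]);hi=np.array([2.53,2.02,1.55,2.44,4.43,1.84,2.92])
class M: pass
def rots(q,m):
    R=[m.B]
    for i in range(7): R.append(R[-1]*Ro.from_euler("zyzyzyz"[i],m.s[i]*q[i]))
    return R
def fk(q,m):
    R=rots(q,m); return sum(r.apply(m.k[3*i:3*i+3]) for i,r in enumerate(R)),R[-1]*m.T
def fit():
    rng=np.random.default_rng(0); D=[]
    while len(D)<40:
        p=np.array([rng.uniform(400,750),rng.uniform(-400,400),rng.uniform(150,400)])
        r=(Ro.from_euler("z",rng.uniform(-1,1))*Ro.from_euler("y",np.pi-rng.uniform(-.6,.3))*Ro.from_euler("z",rng.uniform(-1,1))).as_rotvec()
        q=kin.ik(p,r)
        if q is not None: D.append((np.array(q),p,Ro.from_rotvec(r)))
    best=None
    for s in itertools.product((1,-1),repeat=7):
        if s[1]<0: continue
        m=M(); m.s=s; m.B=Ro.identity()
        def e(v):
            B=Ro.from_euler("z",v[0]); T=Ro.from_rotvec(v[1:])
            return np.concatenate([(B*rots(q,m)[-1]*T*r.inv()).as_rotvec() for q,_,r in D[:8]])
        z=min((least_squares(e,[b,0,0,c],max_nfev=15) for b in (0,3.1) for c in (0,3)),key=lambda z:z.cost)
        if best is None or z.cost<best[0]: best=(z.cost,s,z.x)
    m=M(); m.s=best[1]; m.B=Ro.from_euler("z",best[2][0]); m.T=Ro.from_rotvec(best[2][1:])
    A=np.vstack([np.hstack([r.as_matrix() for r in rots(q,m)]) for q,_,_ in D]); b=np.concatenate([p for _,p,_ in D])
    m.k=np.linalg.lstsq(A,b,rcond=1e-6)[0]
    print(best,"pos err",np.abs(A@m.k-b).max(),m.k.round(1)); return m
E
python3 - <<'E'
from fk import *
import pickle
m=fit(); pickle.dump(m.__dict__,open("m.pkl","wb"))
E
```

```text
(np.float64(7.318855449772723e-24), (-1, 1, -1, 1, -1, 1, -1), array([-2.36816536e-13,  3.03735715e-13, -5.19467404e-13,  1.57079633e+00])) pos err 3.3400851862097625e-08 [ 0.000e+00 -0.000e+00  1.530e+02 -0.000e+00 -1.440e+01  1.530e+02
 -0.000e+00 -1.440e+01  2.603e+02 -0.000e+00 -2.100e+00  2.603e+02
 -0.000e+00 -2.100e+00  2.362e+02  0.000e+00 -2.000e-01  2.362e+02
  0.000e+00 -2.000e-01  1.649e+02 -0.000e+00  0.000e+00  1.649e+02]
```

```bash
cat >> fk.py <<'E'
import pickle,os
if os.path.exists("m.pkl"): m=M(); m.__dict__.update(pickle.load(open("m.pkl","rb")))
E
python3 - <<'E'
from fk import *
rng=np.random.default_rng(1)
for lean in (34,38):
  for s in (1,-1):
    T=[(G(x,y,112,lean,14,b),Ro.from_rotvec(ori(lean,s))) for x,y,b in((-114,66,80),(-114,66,0),(-132,0,0),(-114,-66,0),(-114,-66,80))]
    best=None
    for n in range(10):
        def e(v):
            Q=v.reshape(5,7); o=[]
            for q,(p,r) in zip(Q,T):
                a,b=fk(q,m); o+=[a-p,300*(b.inv()*r).as_rotvec(),30*np.maximum(0,np.maximum(lo+.06-q,q-hi+.06))]
            return np.concatenate(o+[.3*np.diff(Q,axis=0).ravel()])
        q0=np.array([rng.uniform(-1,1),.5,rng.uniform(-1,1),2.2,rng.uniform(1.5,4),.5,rng.uniform(-2,2)])
        z=least_squares(e,np.tile(q0,5),bounds=(np.tile(lo,5),np.tile(hi,5)),max_nfev=40)
        if best is None or z.cost<best.cost: best=z
    print(lean,s,best.cost); print(best.x.reshape(5,7).round(2))
    np.save(f"q{lean}_{s}.npy",best.x)
E
```

```text
34 1 41.64406995873871
[[ 1.33  0.39 -1.52  2.44  1.46  0.45  0.16]
 [ 1.07  0.81 -1.38  2.42  1.89  0.82 -0.1 ]
 [ 1.33  0.99 -1.51  2.44  1.87  0.9   0.16]
 [ 1.35  0.66 -1.2   2.37  1.9   0.42  0.16]
 [ 1.7   0.53 -1.51  2.41  1.39  0.36  0.63]]
34 -1 613.7933401703365
[[ 1.28  0.25 -1.4   2.44  1.35  0.3  -2.91]
 [ 0.4   0.26 -0.48  2.37  1.32  0.15 -2.92]
 [ 1.35  1.1  -1.57  2.44  1.87  1.   -2.92]
 [ 1.43  0.83 -1.35  2.37  1.84  0.6  -2.85]
 [ 1.7   0.52 -1.5   2.41  1.38  0.35 -2.51]]
38 1 554.2269438697355
[[ 1.32  0.44 -1.54  2.44  1.54  0.5   0.09]
 [ 1.11  1.07 -1.52  2.44  1.98  1.09 -0.04]
 [ 1.34  1.05 -1.53  2.44  1.93  0.93  0.16]
 [ 1.46  0.87 -1.36  2.41  2.03  0.62  0.15]
 [ 1.73  0.58 -1.52  2.44  1.61  0.35  0.46]]
38 -1 1091.5727010930023
[[ 0.94  0.2  -1.05  2.44  1.77  0.22  2.92]
 [ 1.02  0.73 -1.29  2.44  2.01  0.74  2.89]
 [ 1.17  0.57 -1.15  2.44  2.1   0.44  2.92]
 [ 0.88  0.38 -0.59  2.43  3.17  0.24  1.9 ]
 [ 1.17  0.18 -0.77  2.44  4.43  0.15  0.66]]
```

```bash
cat > plan.py <<'E'
from fk import *
B=45; TH=np.deg2rad(np.arange(150,211,15))
def targets(lean,s,thick=TH):
    K=[(132*np.cos(a),132*np.sin(a),0) for a in thick]
    K=[(*K[0][:2],B)]+K+[(*K[-1][:2],B)]
    return [(G(x,y,112,lean,14,b),Ro.from_rotvec(ori(lean,s))) for x,y,b in K]
def solve(T,q0,mar=.03,nf=60,w=.3):
    n=len(T)
    def e(v):
        Q=v.reshape(n,7); o=[]
        for q,(p,r) in zip(Q,T):
            a,b=fk(q,m); o+=[a-p,300*(b.inv()*r).as_rotvec()]
        return np.concatenate(o+[w*np.diff(Q,axis=0).ravel()])
    l,h=np.tile(lo+mar,n),np.tile(hi-mar,n)
    return least_squares(e,np.clip(q0 if len(q0)==7*n else np.tile(q0,n),l+1e-3,h-1e-3),bounds=(l,h),max_nfev=nf)
E
cat > run.py <<'E'
from plan import *
from multiprocessing import Pool
def job(a):
    lean,s,seed=a; rng=np.random.default_rng(seed)
    q0=np.array([rng.uniform(-1.5,1.5),rng.uniform(.2,1),rng.uniform(-1.4,1.4),2.35,rng.uniform(-1.2,4.3),.6,rng.uniform(-2.8,2.8)])
    T=targets(lean,s); z=solve([T[3]],q0,nf=40)
    if z.cost>50: return (1e9,a,None)
    z=solve(T,z.x,nf=30); return (z.cost,a,z.x)
if __name__=="__main__":
    with Pool() as p: r=p.map(job,[(l,s,n) for l in (30,33,36) for s in (1,-1) for n in range(24)])
    for l in (30,33,36):
        for s in (1,-1):
            b=min((x for x in r if x[1][:2]==(l,s)),key=lambda x:x[0]); print(l,s,b[0])
            if b[2] is not None: print(b[2].reshape(-1,7).round(2)); np.save(f"q{l}_{s}.npy",b[2])
E
nproc; export OMP_NUM_THREADS=1; time timeout 300 python3 -c "
import run" ; time timeout 400 python3 run.py
```

```text
4
30 1 0.024878014271472303
[[ 1.06  0.38 -1.24  2.4   1.47  0.41  0.13]
 [ 0.93  0.54 -1.13  2.38  1.73  0.51 -0.07]
 [ 1.04  0.53 -1.14  2.41  1.75  0.46 -0.02]
 [ 1.15  0.53 -1.16  2.41  1.74  0.42  0.08]
 [ 1.24  0.56 -1.15  2.38  1.7   0.38  0.22]
 [ 1.29  0.59 -1.14  2.33  1.62  0.37  0.37]
 [ 1.44  0.48 -1.26  2.35  1.28  0.32  0.68]]
30 -1 236.72809356583159
[[ 0.73  0.21 -0.84  2.41  1.28  0.22 -2.89]
 [ 0.43  0.29 -0.52  2.36  1.29  0.18 -2.89]
 [ 1.25  1.   -1.54  2.38  1.7   0.95 -2.89]
 [ 1.32  1.01 -1.54  2.4   1.75  0.93 -2.89]
 [ 1.37  0.8  -1.39  2.38  1.7   0.66 -2.83]
 [ 1.39  0.77 -1.32  2.33  1.65  0.57 -2.72]
 [ 1.52  0.63 -1.41  2.35  1.42  0.49 -2.54]]
33 1 109.93887035164978
[[ 1.19  0.75 -1.54  2.41  1.64  0.81  0.08]
 [ 1.11  1.06 -1.54  2.41  1.86  1.08  0.03]
 [ 1.22  1.03 -1.54  2.41  1.81  1.    0.13]
 [ 1.33  1.03 -1.54  2.41  1.8   0.94  0.23]
 [ 1.42  1.01 -1.51  2.41  1.83  0.86  0.29]
 [ 1.46  0.98 -1.46  2.36  1.79  0.77  0.39]
 [ 1.57  0.83 -1.54  2.38  1.62  0.67  0.48]]
33 -1 895.6569847409967
[[ 0.77  0.21 -0.87  2.41  1.3   0.2  -2.89]
 [ 1.19  1.02 -1.54  2.35  1.72  0.95 -2.89]
 [ 1.28  1.01 -1.54  2.39  1.76  0.92 -2.89]
 [ 1.34  1.03 -1.54  2.41  1.8   0.92 -2.89]
 [ 1.42  1.   -1.5   2.41  1.83  0.84 -2.85]
 [ 1.46  0.96 -1.45  2.36  1.79  0.75 -2.76]
 [ 1.57  0.83 -1.54  2.38  1.62  0.67 -2.66]]
36 1 1000000000.0
36 -1 1000000000.0
real	0m0.545s
user	0m0.417s
sys	0m0.060s

real	0m10.299s
user	0m38.667s
sys	0m0.107s
```

```bash
cat > prep.py <<'E'
from plan import *
th=np.deg2rad(np.arange(150,210.1,7.5))
v=np.load("q30_1.npy").reshape(-1,7)
for lean in (31,30.5,30):
    T=targets(lean,1,th); n=len(T)
    q0=np.array([np.interp(np.linspace(0,6,n),range(7),v[:,j]) for j in range(7)]).T.ravel()
    z=solve(T,q0,mar=.02,nf=60); print(lean,z.cost,z.x.reshape(-1,7)[:,[2,3,5]].round(2).tolist())
    if z.cost<.1: break
Q=z.x.reshape(-1,7)
print("poserr",max(np.abs(fk(q,m)[0]-p).max() for q,(p,r) in zip(Q,T)))
np.save("Q.npy",Q)
q=np.array(robot.observe()["joints"]); 
R0=Ro.from_rotvec(ori(0,-1))
up=solve([(P(30,116,470),R0)],q,w=0).x
up2=kin.ik(P(30,116,450),ori(0,-1))
for a,b in ((np.array(up2),Q[0]),):
    print(np.round(a,2),np.round(b,2))
    for s in np.linspace(0,1,13):
        p,r=fk(a+(b-a)*s,m); l=lambda p:Z.inv().apply(p-O).round(0)
        x=r.apply([[0,0,0],[37,95,-88],[-37,95,-88],[37,-95,-88],[-37,-95,-88]])+p
        print(round(s,2),l(p),l(x[1:][np.argmin(x[1:,2])]))
E
python3 prep.py
```

```text
31 0.01607589654161868 [[-1.32, 2.41, 0.48], [-1.2, 2.39, 0.58], [-1.2, 2.41, 0.55], [-1.21, 2.42, 0.53], [-1.23, 2.42, 0.51], [-1.22, 2.42, 0.48], [-1.21, 2.41, 0.45], [-1.21, 2.39, 0.43], [-1.21, 2.37, 0.44], [-1.24, 2.34, 0.47], [-1.4, 2.36, 0.45]]
poserr 0.0050349143969583565
[ 0.23  0.38 -0.48  1.25  0.17  1.55 -1.83] [ 1.11  0.45 -1.32  2.41  1.56  0.48  0.06]
0.0 [ 30. 116. 450.] [ 67. 211. 538.]
0.08 [ 32.  78. 409.] [-24. 172. 487.]
0.17 [ 31.  44. 371.] [ 26. 159. 441.]
0.25 [ 27.  15. 338.] [ -2. 132. 398.]
0.33 [ 22.  -8. 308.] [-33. 103. 359.]
0.42 [ 16. -25. 281.] [-64.  74. 325.]
0.5 [  8. -34. 256.] [-94.  46. 295.]
0.58 [ -3. -35. 233.] [-121.   19.  270.]
0.67 [-17. -28. 212.] [-144.   -5.  249.]
0.75 [-35. -13. 192.] [-164.  -23.  232.]
0.83 [-60.   8. 173.] [-179.  -34.  218.]
0.92 [-91.  35. 155.] [-193.  -37.  206.]
1.0 [-130.   66.  139.] [-207.  -29.  195.]
```

```bash
cat > via.py <<'E'
from plan import *
Q=np.load("Q.npy"); q=np.array(robot.observe()["joints"]); 
def pts(q):
    p,r=fk(q,m); g=[[x,y,z] for x in (-11,11) for y in np.linspace(-64,64,7) for z in (0,-30,-60,-88)]+[[x,y,z] for x in (-38,0,38) for y in np.linspace(-95,95,9) for z in (-88,-130,-170,-210)]
    return Z.inv().apply(r.apply(g)+p-O),Z.inv().apply(p-O)
def check(a,b):   # signed clearance to bridge+gouge box, and panel/knob height
    c=[];zmin=1e9
    for s in np.linspace(0,1,41):
        x,_=pts(a+(b-a)*s)
        d=np.maximum(np.array([-118,-220,-1])-x*[1,1,0],x*[1,1,0]-np.array([-68,220,1])); d[:,2]=np.where(x[:,2]>217,np.maximum(x[:,2]-262,-99),217-x[:,2])
        c.append(d.max(1).min()); zmin=min(zmin,x[:,2].min())
    return round(min(c)),round(zmin),round(float(np.abs(b-a).max()),2)
def soft(pos,qref,lean,w=60,mar=.05):
    R=Ro.from_rotvec(ori(lean,1))
    e=lambda v:np.r_[fk(v,m)[0]-P(*pos),w*(fk(v,m)[1].inv()*R).as_rotvec(),3*(v-qref)]
    return least_squares(e,np.clip(qref,lo+mar+.001,hi-mar-.001),bounds=(lo+mar,hi-mar)).x
A=np.array(kin.ik(P(30,116,450),ori(0,-1)))
E
python3 - <<'E'
from via import *
for pos in ((-170,66,250),(-190,66,330),(-120,66,420)):
    V=soft(pos,Q[0],31); W=soft((pos[0]+20,66,480),V,10)
    print(pos,pts(V)[1].round(),V.round(2),"V->Q0",check(V,Q[0]),"W",pts(W)[1].round(),check(W,V),"A-W",check(A,W),"A-V",check(A,V))
print(check(Q[0],Q[1]),check(Q[1],Q[5]),check(Q[5],Q[-2]))
E
```

```text
(-170, 66, 250) [-170.   66.  250.] [ 0.4  -0.19 -0.45  2.39  0.01  0.4   1.44] V->Q0 (25, 114, 1.55) W [-150.   66.  480.] (25, 243, 0.95) A-W (188, 450, 3.38) A-V (12, 243, 3.27)
(-190, 66, 330) [-188.   66.  329.] [ 0.24 -0.26 -0.27  2.2  -0.02  0.82  1.49] V->Q0 (24, 122, 1.58) W [-170.   66.  480.] (70, 324, 0.54) A-W (188, 450, 3.36) A-V (69, 324, 3.32)
(-120, 66, 420) [-120.   66.  420.] [ 0.36 -0.26 -0.34  2.04 -0.07  0.82  1.56] V->Q0 (-11, 130, 1.63) W [-100.   66.  480.] (152, 414, 0.53) A-W (188, 450, 3.33) A-V (151, 413, 3.39)
(9, 94, 0.22) (22, 94, 0.22) (22, 94, 0.3)
```

```bash
cat > go1.py <<'E'
from via import *
V=soft((-190,66,330),Q[0],31)
K=np.array([-114,66,112])
def seg(a,b):
    for s in np.linspace(0,1,6):
        x,t=pts(a+(b-a)*s); i=np.abs(x[:,2]-217)<200
        print(round(s,1),t.round(),"knob dist",np.linalg.norm(x-K,axis=1).min().round())
seg(V,Q[0])
T=[(G(K[0],K[1],112,31,14,b),Ro.from_rotvec(ori(31,1))) for b in (45,30,15,0)]
S=np.array([np.interp([0,1,2,3],[0,3],[Q[0][j],Q[1][j]]) for j in range(7)]).T
S=solve(T,S.ravel(),mar=.02,nf=60).x.reshape(-1,7); np.save("S.npy",S)
for a,b in zip(S,S[1:]): print(check(a,b))
x,_=pts(S[-1]); print(x[np.abs(x[:,2]-226)<25][:,0].max(), np.abs(S[-1]-Q[1]).max(),np.abs(S[0]-Q[0]).max())
E
python3 go1.py
```

```text
0.0 [-188.   66.  329.] knob dist 229.0
0.2 [-185.   11.  263.] knob dist 152.0
0.4 [-177.  -20.  211.] knob dist 98.0
0.6 [-162.  -19.  168.] knob dist 58.0
0.8 [-146.   12.  140.] knob dist 29.0
1.0 [-130.   66.  139.] knob dist 33.0
(17, 120, 0.08)
(9, 107, 0.07)
(9, 94, 0.06)
-141.17198001411748 0.033678822138052844 0.04930121275052224
```

```bash
cat > go2.py <<'E'
from via import *
import sys
S=np.load("S.npy"); K=np.array([-114,66,112])
V=soft((-190,66,330),Q[0],31); V2=soft((-150,66,185),S[0],31,w=200,mar=.02)
print(V2.round(2),pts(V2)[1].round(),(fk(V2,m)[1].inv()*Ro.from_rotvec(ori(31,1))).magnitude())
kd=lambda a,b:min(np.linalg.norm(pts(a+(b-a)*s)[0]-K,axis=1).min() for s in np.linspace(0,1,30)).round()
V15=(V+V2)/2
print(check(V,V2),kd(V,V2),check(V2,S[0]),kd(V2,S[0]))
for s in np.linspace(0,1,6): print(pts(V+(V2-V)*s)[1].round(),end=" ")
if len(sys.argv)>1:
    robot.servo_line(P(30,116,450),feed=250)
    robot.goto_joints(V); grip(0.65,20); print("t",robot.observe()["t"])
    robot.goto_joints(V2); robot.goto_joints(S[0]); robot.hold(.2)
    o=robot.observe(); print("t",o["t"],np.round(o["contact_force"],1),Z.inv().apply(np.array(o["tcp_pos"])-O).round(1))
    pic("side","s3.png"); print(see("knob_center","side")); pic("wrist","w3.png"); print(see("knob_center","wrist"))
    im=cv2.imread("pics/s3.png"); cv2.imwrite("pics/s3b.png",np.hstack([cv2.resize(im[100:300,150:420],(405,300)),cv2.resize(cv2.imread("pics/w3.png"),(395,300))]))
    print(P(*K))
E
python3 go2.py
```

```text
[ 1.42  0.25 -1.55  2.41  1.08  0.34  0.5 ] [-150.   66.  185.] 0.0008111005752805347
(27, 165, 1.28) 73.0 (25, 133, 0.49) 33.0
[-188.   66.  329.] [-181.   26.  275.] [-175.    5.  231.] [-168.    6.  196.] [-159.   29.  178.] [-150.   66.  185.]
```

```bash
python3 go2.py go
```

```text
[ 1.42  0.25 -1.55  2.41  1.08  0.34  0.5 ] [-150.   66.  185.] 0.0008111005752805347
(27, 165, 1.28) 73.0 (25, 133, 0.49) 33.0
[-188.   66.  329.] [-181.   26.  275.] [-175.    5.  231.] [-168.    6.  196.] [-159.   29.  178.] [-150.   66.  185.] t 14.4833
t 16.525 [ 0.3 -0.1 -0.6] [-129.7   65.4  139.4]
[(0.69, array([495.4, -22.1, 111.8])), (0.56, array([593.4, 198.6,  -0.7]))]
[(0.81, array([498.1, -19.6, 112. ]))]
[497.04108553 -18.32673489 112.        ]
```

View pics/s3b.png

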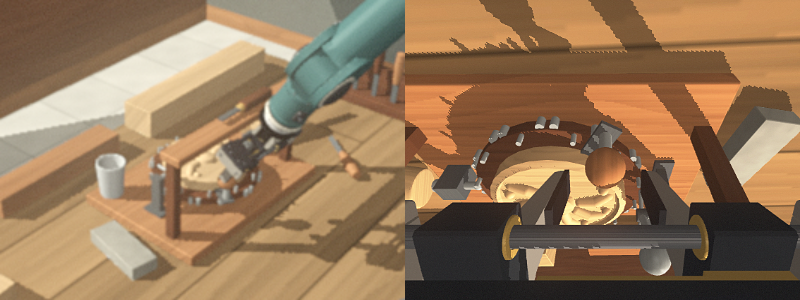

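The wrist picture shows the knob (605,167) between the open fingers, and the lever ball (655,262) is over on the robot side. Next I grasp the knob and turn.

```bash
python3 - <<'E'
from via import *
S=np.load("S.npy")
def rep(n):
    o=robot.observe(); f=np.array(o["contact_force"]); print(n,round(o["t"],2),f.round(1),round(o["grip_width"],3),np.round(o["grip_force"],1),Z.inv().apply(np.array(o["tcp_pos"])-O).round(1)); return np.linalg.norm(f)
for s in S[1:]:
    robot.goto_joints(s)
    if rep("in")>15: raise SystemExit
grip(0.0,20); rep("grip")
for q in Q[2:-1]:
    robot.goto_joints(q)
    if rep("arc")>60: break
pic("wrist","w4.png"); print(see("knob_center","wrist"),P(-114,-66,112))
E
```

```text
in 16.98 [-0.3  0.5 -0.7] 0.651 0.0 [-122.5   66.3  125.4]
in 17.23 [ 0.1  0.4 -0.1] 0.651 0.0 [-115.    66.5  112.8]
in 17.48 [-0.6  0.3  0.2] 0.648 0.0 [-107.3   66.5  100.2]
grip 17.93 [-2.9 -2.3  7. ] 0.421 20.0 [-106.8   65.5  100.4]
arc 18.18 [-7.  -1.5  9.3] 0.422 20.0 [-115.1   49.9  100.4]
arc 18.43 [-7.2  1.   7.6] 0.424 20.0 [-121.    34.3  100.1]
arc 18.68 [-7.2  2.8  6.9] 0.424 20.0 [-124.8   18.2   99.9]
arc 18.93 [-5.1 -0.9  1.6] 0.419 20.0 [-125.6   -0.6   99.6]
arc 19.18 [-0.9 -1.1 -4.3] 0.42 20.0 [-124.1  -17.8   99.6]
arc 19.43 [ 1.   1.3 -5.6] 0.424 20.0 [-120.5  -34.    99.7]
arc 19.68 [ 2.1  1.9 -6.4] 0.422 20.0 [-114.8  -49.9   99.9]
arc 19.93 [  7.3  -0.6 -11.9] 0.424 20.0 [-106.6  -66.5  100. ]
[(0.66, array([ 494. , -154. ,  111.7]))] [ 491.6262555  -150.21562607  112.        ]
```

View pics/w4.png

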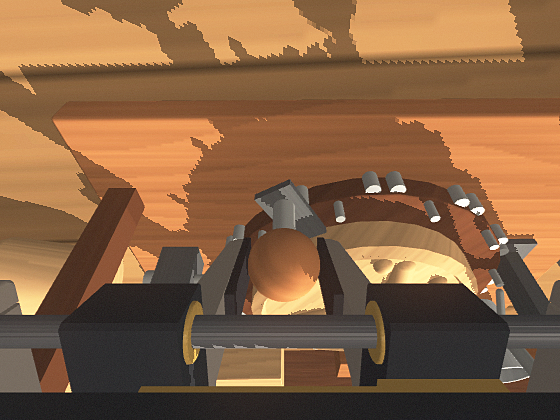

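```bash
python3 - <<'E'
from via import *
q=np.array(robot.observe()["joints"])
T=[(G(-114,-66,112,31,14,b),Ro.from_rotvec(ori(31,1))) for b in (0,15,30,45,60)]
S=solve(T,np.tile(q,5),mar=.02,nf=80); print(S.cost); S=S.x.reshape(-1,7)
W=soft((-150,-66,200),S[-1],31,w=100,mar=.02)
print([check(a,b) for a,b in zip(S,S[1:])],check(S[-1],W),pts(W)[1].round(),np.abs(S[0]-q).max())
assert S.size
grip(0.65,20); robot.hold(.5)
o=robot.observe(); print(o["t"],np.round(o["contact_force"],1))
for s in S[1:]:
    robot.goto_joints(s); print(np.round(robot.observe()["contact_force"],1))
robot.goto_joints(W); robot.hold(.5)
pic("top","t5.png");pic("wrist","w5.png");pic("side","s5.png")
for c in ("top","wrist","side"): print(c,see("knob_center",c),see("lever_ball",c))
print(P(-114,-66,112),P(-48.7,116,172.7),robot.observe()["t"])
im=[cv2.imread(f"pics/{n}5.png") for n in "ts"]; cv2.imwrite("pics/e5.png",np.hstack([cv2.resize(im[0][120:270,220:420],(400,300)),cv2.resize(cv2.imread("pics/w5.png"),(400,300))]))
E
```

```text
0.002995332489958733
[(9, 94, 0.07), (9, 107, 0.08), (17, 120, 0.08), (25, 133, 0.08)] (22, 146, 0.71) [-150.  -66.  200.] 0.027684281773979802
21.0167 [1.  0.4 1. ]
[-0.4 -0.3 -1.1]
[ 0.4 -0.5  0.2]
[0.6 0.2 0.6]
[-0.4 -0.3 -0.2]
top [(0.87, array([ 496.7, -149.4,  112.6])), (0.54, array([731. ,  83.5,  22.6]))] [(0.65, array([564.3,  27.1, 170.7]))]
wrist [(0.78, array([ 494.6, -149.4,  113. ])), (0.23, array([ 425.8, -413.4,   -3.2]))] [(0.61, array([566.8,  27.7, 169.3]))]
side [(0.79, array([ 488.7, -152.8,  110.1])), (0.28, array([729.9,  86.4,  24.6]))] []
[ 491.6262555  -150.21562607  112.        ] [564.33719231  28.95247842 172.7       ] 23.6833
```

View pics/e5.png

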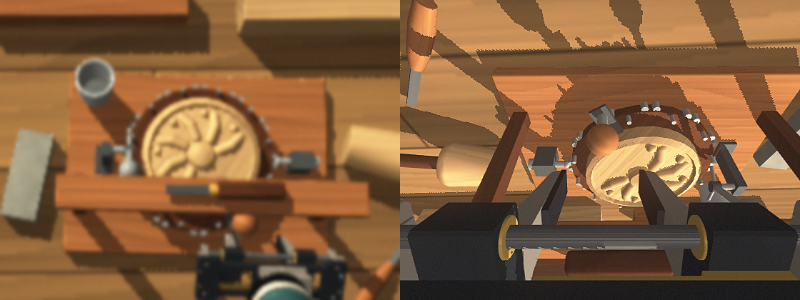

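The knob is at its second station, the lever leans towards the robot, and the gripper is clear. I'm handing the job in.

```bash
python3 -c "
from cell import robot
print(robot.job_done())"
```

```text
the job is handed in; nothing more can be done
None
```

Job handed in at about 24 s of the 54 s allowed: the pawl lever is thrown towards the robot, and the turntable is turned 60° anticlockwise, with the knob seen within a few mm of its second station after release. The gripper is clear and no bystander was touched.

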